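Put away the gingerbread tools

ROBOT

A 7-joint arm with a two-finger parallel gripper is mounted at the origin on the work surface. World frame = base frame: x ahead of the robot, y to its left, z up, the work surface at z = 0. Lengths are in m, angles in rad, forces in N, time in s.
With the tool pointing down it reaches from about 0.4 to 0.9 m from the base axis. Payload 5.6 kg.
Tool frame: the origin (TCP) lies midway between the tips of the shut fingers; the grasp point (between the pads) lies 19 mm behind it; y points along the fingers, z is the direction in which the jaws open and shut, and the axes are right-handed (so a half turn about y gives the same grasp; the last joint's range is limited). The gripper opens to 92 mm and grips with 3 to 60 N. Pads are 20 mm wide; open, the fingers measure 128 mm over their backs; the gripper's body (75 mm by 189 mm) begins 69 mm behind the grasp point.
Start: joints at [-1.155, 0.468, -0.012, 1.603, 0.006, 1.071, -0.056], TCP at [0.288, 0.583, 0.215] pointing down, gripper open.
Joint ranges: [-2.53, 2.53], [-0.31, 2.02], [-1.57, 1.55], [0.28, 2.44], [-1.29, 4.43], [0.15, 1.84], [-2.92, 2.92]. Speed limits (rad/s): [2.57, 2.57, 3.14, 3.14, 3.14, 3.14, 3.14].

INTERFACE

Orientations are given as a 3x3 rotation matrix whose columns are the frame's x, y, z axes.
In Python, from station import env, effector, solver, viewer, workorder, search_frame, tip_of gives the robot as it stands. Calls block until the motion is done:
- env.reach(position, orientation): joint-space move of the TCP to a pose.
- env.movel(position, frame=None, rate=0.15): straight line of the TCP; frame=None keeps the orientation; rate is the mean speed in m/s.
- env.goto_joints(angles): joint-space move.
- effector.release() and effector.grasp(squeeze=None): open the fingers fully, or close them until they stop; squeeze is the grip in N (None keeps the last).
- env.pause(seconds).
- solver.inverse_kinematics(position, orientation): joint angles nearest the present ones, or None.
- env.sense(): the state.
- viewer.read_camera(name): name is "side" or "top"; returns (picture, depth): 384x512x3 uint8, red, green, blue; 384x512 float32, m along the optical axis (not along the pixel's ray), 0 where there is no reading.
- viewer.camera_info(name): a dict with "intrinsics" (3x3 intrinsics, pixels), "eye" and "rotation" of the camera in the world. Camera axes: x right, y up, looking along -z (the intrinsics and any distortion apply to the point x, -y, -z); pixel columns grow to the right and rows downward; lengths in m; the calibration is good to about 2 mm. A picture is of the moment at which its call begins. camera_info takes no time and is no camera call.
A pose or a line that the arm cannot do raises env.PlanningError and nothing moves.
- workorder.finish_job(): hands the job in, once; it reports no verdict.
Trained networks look in the newest picture that a camera, given by its name, has taken for a name from the list of things; names that differ only in an ending like _2 or _b are one class to them, and where a whole thing is asked for, a point or a joint stands for the part that bears it (a point fixed in the world has none). Each returns a list of dicts, best first, with "score" (0 to 1); they miss things now and then, are a little off and sometimes report something else, mostly with a low value. They report only what shows in the picture. A call takes as long as a camera call. They do not tell look-alikes from the thing itself.
- search_frame(camera, name): "at" ([x, y, z] in m, in world coordinates, good to about 4 mm: the middle of the surface that is visible of it).
- tip_of(camera, name): "at" ([x, y, z] in m, in world coordinates, good to about 4 mm: a listed point, or the origin of a listed thing).
The state is a dict: "t": time; "joint_positions": joint angles; "joint_velocities": joint speeds; "tau": joint torques, N m; "ee_pos": TCP position; "tcp_rot": TCP orientation; "wrist_force": force on the tool from outside, world axes, zero at the start; "moment": the same for the moment, N m; "gripper_width": finger opening in m.
Only numpy, scipy, OpenCV 4.12 (cv2) and the standard library are available. Lean on these libraries where they do the work, as an engineer would, in place of code of your own. Each camera call takes 0.05 s, during which the arm holds its last target.

TASK

Put the wooden tools away after the gingerbread class: lay one rolling pin in each lane of the rolling-pin tray, and lay each carved mould flat, carved face up, in the compartment of the mould tray that is cut to its length. Leave the honey jar, the bowl and the gingerbread where they are.

Things in the scene. Friction and masses are not known exactly. Their poses are not given: they have to be found in the camera images.
- pin_a: small turned rolling pin of light wood, 160 mm long, loose, lying on the table: barrel 36 mm in diameter and 94 mm long in the middle, slimmer handles (21 mm in diameter) at both ends. Origin at its centre on its axis, 18 mm above what it lies on; its x axis runs along the pin; it may be rolled to any angle about x. 0.12 kg
- pin_b: second rolling pin, the same as pin_a
- mould_long: the longer carved mould: a light wood block 130 mm long (its x), 60 mm wide (its y), 30 mm thick (its z), loose, lying on the table carved face up; the shallow carving is in the top face. Origin at the centre of its underside, z up out of the carved face. 0.14 kg
- mould_short: the shorter carved mould: like mould_long but 95 mm long (x), 60 mm wide (y), 30 mm thick (z). Origin at the centre of its underside
- pin_tray: rolling-pin tray of brown wood, fixed, 140 mm (x) by 196 mm (y), floor 6 mm thick. Two lanes side by side, each 58 mm wide (x) and 180 mm long (y), centred at x = -33 and +33 mm; the long walls and the rib between the lanes, 8 mm thick, stand 14 mm above the table, the 8 mm end walls (both ends in y) 34 mm. Origin at the centre of its underside, on the table
- pin_tray_floor (a point): centre of the rolling-pin tray's floor, 6 mm above the table (under the rib); same axes as the tray
- mould_tray: mould tray of medium-brown wood, fixed to the table, 88 mm in its x by 273 mm in its y, floor 6 mm thick, 8 mm thick walls that stand 14 mm above the table. Two compartments end to end along y, both 72 mm wide (x): one 142 mm long (y), one 107 mm long (y), with a wall between. Origin at the centre of its underside
- long_place (a point): centre of the floor of the mould tray's 142 mm compartment, 6 mm above the table; at y = -57.5 mm of the tray; same axes as the tray
- short_place (a point): centre of the floor of the mould tray's 107 mm compartment, 6 mm above the table; at y = +75 mm of the tray; same axes as the tray
- honey_jar: bystander: jar of honey, 68 mm in diameter, 90 mm high, loose; origin at the centre of its underside
- bowl: bystander: white bowl, 120 mm across the rim, 55 mm high, loose; origin at the centre of its underside
- gingerbread: bystander: dark brown gingerbread loaf, 140 mm (x) by 100 mm (y), 40 mm high, loose; origin at the centre of its underside
Things that resemble listed ones, but are neither listed nor needed, are in the scene too. What is shaped like the pin_b but black or green is not meant.

How it is judged:
By the outcome, as a careful person would: the job done as asked, in the order asked, and still so for the second after the job is handed in, with the robot touching nothing.
It also fails if it takes over 72 s, if anything falls off the work surface, if the arm or the gripper's body presses on something with over 40 N, if the wrist force passes 120 N, or if a joint passes its speed limit or range.

## Working session

There is one attempt and no reset: what is moved stays moved. The work goes in short steps, each a Python script; the robot and the scene stay as the last script left them, time stands still between calls to the robot, and variables do not carry over. Pictures are saved under pics/ and viewed, and the job is handed in when it is done.

```bash
ls; mkdir -p pics; python3 - <<'E'
from station import env, effector, solver, viewer, workorder, search_frame, tip_of
import cv2,numpy as np
s=env.sense();print(s['t'],s['ee_pos'],s['tcp_rot'],s['gripper_width'])
for c in('top','side'):
    p,d=viewer.read_camera(c);cv2.imwrite(f'pics/{c}0.png',cv2.resize(p[:,:,::-1],None,fx=1.5,fy=1.5));np.savez(f'{c}0.npz',p=p,d=d)
    print(c,viewer.camera_info(c))
for n in['pin_a','mould_long','mould_short','pin_tray','mould_tray','pin_tray_floor','long_place','short_place']:
    for r in tip_of('top',n):print(n,r)
print(env.sense()['t'])
E
```

```text
pics
0.0 [0.28763234 0.58221967 0.21364054] [[ 8.96569694e-01 -7.07330533e-04  4.42902115e-01]
 [-4.42902668e-01 -1.65995510e-03  8.96568163e-01]
 [ 1.01027589e-04 -9.99998372e-01 -1.80154402e-03]] 0.09237681436546556
top {'intrinsics': array([[434.93376782,   0.        , 246.33287504],
       [  0.        , 434.93376782, 184.82815683],
       [  0.        ,   0.        ,   1.        ]]), 'eye': array([0.361402  , 0.00357883, 1.37569582]), 'rotation': array([[-0.01731995,  0.99520086, -0.09630815],
       [-0.99980202, -0.01629501,  0.01141871],
       [ 0.00979456,  0.09648686,  0.99528607]])}
side {'intrinsics': array([[390.85758097,   0.        , 252.06212932],
       [  0.        , 390.85758097, 194.23853968],
       [  0.        ,   0.        ,   1.        ]]), 'eye': array([ 0.25373168, -0.81233272,  0.92502427]), 'rotation': array([[ 9.57068586e-01,  2.10689750e-01, -1.99071723e-01],
       [-2.89861498e-01,  6.96091115e-01, -6.56839000e-01],
       [ 1.82812755e-04,  6.86343200e-01,  7.27277786e-01]])}
pin_a {'at': [0.3256, -0.4265, 0.0137], 'score': 0.92}
pin_a {'at': [0.3859, -0.2723, 0.0198], 'score': 0.83}
pin_a {'at': [0.1759, -0.2994, 0.0183], 'score': 0.76}
pin_a {'at': [0.442, -0.0942, 0.014], 'score': 0.66}
pin_a {'at': [0.8267, -0.1875, 0.0151], 'score': 0.57}
pin_a {'at': [0.398, 0.2786, -0.0008], 'score': 0.57}
mould_long {'at': [0.3957, 0.2814, -0.0026], 'score': 0.91}
mould_short {'at': [0.446, 0.1072, 0.0018], 'score': 0.63}
pin_tray {'at': [0.641, 0.1501, -0.0036], 'score': 0.89}
pin_tray {'at': [0.6524, -0.1498, 0.0014], 'score': 0.22}
mould_tray {'at': [0.6535, -0.1518, 0.0001], 'score': 0.82}
pin_tray_floor {'at': [0.6433, 0.1474, 0.0081], 'score': 0.67}
long_place {'at': [0.6481, -0.2119, 0.0031], 'score': 0.92}
short_place {'at': [0.6644, -0.0754, 0.0038], 'score': 0.87}
short_place {'at': [0.5251, -0.4753, 0.0006], 'score': 0.35}
0.5
```

View pics/top0.png

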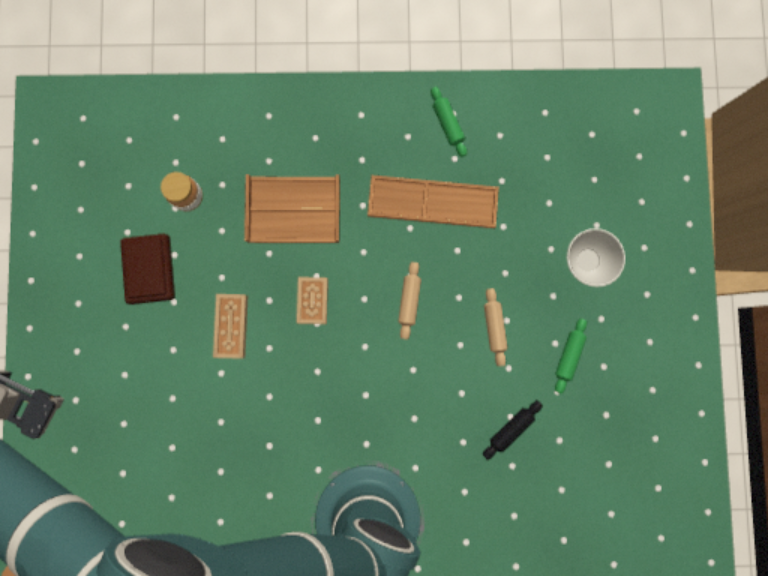

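View pics/side0.png

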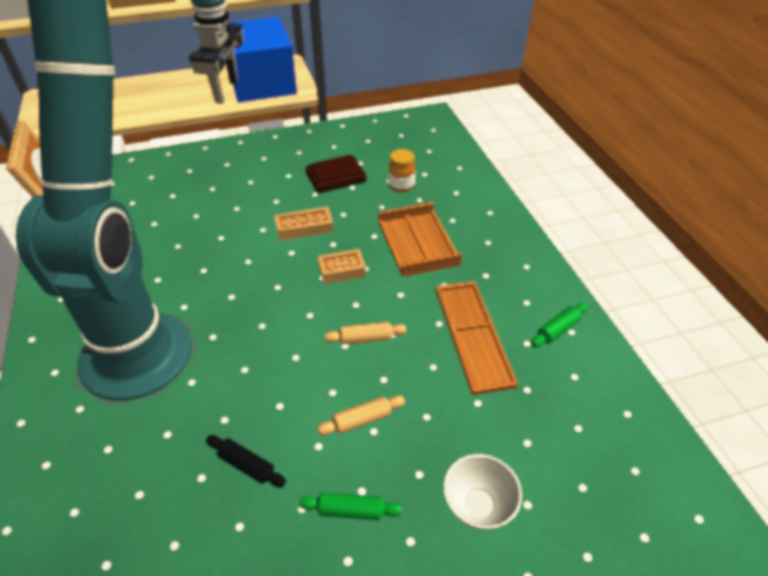

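The top view shows the light pins at (410,300) and (496,327), and the moulds at (230,326) and (312,300). The pin tray is at (293,210). The mould tray is at (433,202), with its long compartment to the right (-y). I'll measure poses next from colour and depth.

```bash
cat > meas.py <<'E'
import numpy as np,cv2
from station import viewer
def world(c,d):
    i=viewer.camera_info(c);K=i['intrinsics'];v,u=np.mgrid[:384,:512]
    P=np.stack([(u-K[0,2])/K[0,0]*d,-(v-K[1,2])/K[1,1]*d,-d],-1)
    return P@np.array(i['rotation']).T+i['eye']
def comps(c,p,d,minpts=60):
    W=world(c,d);h=cv2.cvtColor(p,cv2.COLOR_RGB2HSV)
    m=((h[...,0]<=25)&(h[...,1]>70)&(h[...,2]>90)&(d>0)&(W[...,0]>.3)&(W[...,0]<.9)&(abs(W[...,1])<.6)&(W[...,2]>-.02)&(W[...,2]<.06)).astype(np.uint8)
    n,l,st,_=cv2.connectedComponentsWithStats(m)
    out=[]
    for k in range(1,n):
        if st[k,4]<minpts:continue
        P=W[l==k];out.append((k,P,l==k))
    return out
def rect(P):
    (c,s,a)=cv2.minAreaRect((P[:,:2]*1000).astype(np.float32))
    if s[0]<s[1]:s=(s[1],s[0]);a+=90
    a=(a+90)%180-90
    return np.round(c,1),np.round(s,1),round(a,1)
E
python3 - <<'E'
from meas import *
for c in('top','side'):
    z=np.load(c+'0.npz')
    W=world(c,z['d']);
    for k,P,m in comps(c,z['p'],z['d']):
        hi=P[P[:,2]>np.percentile(P[:,2],90)-.006]
        # pca angle
        q=P[:,:2]-P[:,:2].mean(0);w,v=np.linalg.eigh(q.T@q);ax=v[:,1]
        print(c,len(P),rect(P),'mean',P.mean(0).round(4),'pca',round(np.degrees(np.arctan2(ax[1],ax[0])),1),'z',np.percentile(P[:,2],[5,50,95]).round(4),'hi',rect(hi))
    g=W[(z['d']>0)&(abs(W[...,2])<.02)&(W[...,0]>.35)&(W[...,0]<.6)&(abs(W[...,1])<.3)];print('tablez',np.median(g[:,2]))
E
```

```text
top 2736 (array([641.5, 151.1]), array([203., 140.]), 89.3) mean [0.6412 0.1508 0.0109] pca 90.1 z [0.003  0.0086 0.0338] hi (array([642.2, 148.1]), array([196.7, 139.3]), 89.1)
top 2378 (array([ 655.1, -149.2]), array([273.4,  89.4]), 83.6) mean [ 0.655  -0.1495  0.0091] pca 83.7 z [0.0026 0.0085 0.0172] hi (array([ 655.1, -149.5]), array([272.9,  89.4]), 83.6)
top 464 (array([444.2, -93.1]), array([158.5,  34.6]), -8.9) mean [ 0.4436 -0.0925  0.0321] pca 170.9 z [0.0233 0.0326 0.0398] hi (array([435.7, -92.4]), array([140.8,  29.8]), -7.0)
top 600 (array([446.7, 110.5]), array([93.8, 62.3]), -0.4) mean [0.4457 0.1087 0.0272] pca 177.8 z [0.0204 0.0272 0.0347] hi (array([446.6, 108.8]), array([93.4, 59.4]), -0.8)
top 475 (array([ 386.1, -269.9]), array([158.9,  33.7]), 6.7) mean [ 0.3855 -0.2688  0.0313] pca -173.8 z [0.0222 0.0316 0.039 ] hi (array([ 384.7, -270.8]), array([155.4,  27.6]), 7.1)
top 879 (array([396.9, 280.8]), array([130.1,  68. ]), -1.3) mean [0.3977 0.2773 0.027 ] pca 177.6 z [0.0188 0.0274 0.0348] hi (array([397.7, 278.3]), array([129.1,  61.5]), -2.5)
tablez 0.0
[... 445 characters left out ...]
[0.4458 0.1017 0.0222] pca 179.5 z [0.0055 0.0244 0.0306] hi (array([447. , 106.1]), array([94.5, 65.9]), -1.7)
side 2181 (array([ 655.8, -143.4]), array([293.4,  88.6]), 83.6) mean [ 0.6541 -0.1594  0.0072] pca 83.6 z [0.0023 0.0061 0.0146] hi (array([ 654.9, -151.4]), array([277.2,  88.6]), 83.6)
side 500 (array([446.3, -84.7]), array([158.9,  60.8]), -9.7) mean [ 0.4425 -0.1003  0.0268] pca 171.1 z [0.0153 0.028  0.0358] hi (array([442.9, -98. ]), array([143.7,  31.7]), -9.5)
side 648 (array([ 384.9, -265.9]), array([158.4,  53.8]), 8.2) mean [ 0.3842 -0.2774  0.028 ] pca -173.6 z [0.0182 0.029  0.0358] hi (array([ 376.6, -275.5]), array([120.2,  30.2]), 6.8)
tablez -0.0007133895899081311
```

```bash
cat > job.py <<'E'
import numpy as np,cv2
from station import env, effector, solver, viewer, workorder, search_frame, tip_of
def R(jdeg):
    j=np.radians(jdeg);c,s=np.cos(j),np.sin(j)
    return np.array([[s,0,c],[-c,0,s],[0,-1,0]])
def best(pos,axdeg):
    o=[]
    for k in(90,-90):
        q=solver.inverse_kinematics(pos,R(axdeg+k))
        if q is not None:o.append((abs(q[6]),axdeg+k,np.round(q,2)))
    o.sort(key=lambda t:t[0]);return o
T=np.array([.6413,.1485]);ty=np.radians(-.5)
M=np.array([.655,-.150]);my=np.radians(-6.4)
def loc(o,y,x,yy):
    c,s=np.cos(y),np.sin(y);return o+np.array([c*x-s*yy,s*x+c*yy])
J={'pinA':dict(p=[.4432,-.0945],a=-9.,q=loc(T,ty,39,0) if 0 else loc(T,ty,.039,0),b=89.5,zg=.0105,zp=.0175),
 'pinB':dict(p=[.385,-.271],a=6.5,q=loc(T,ty,-.039,0),b=89.5,zg=.0105,zp=.0175),
 'short':dict(p=[.4463,.108],a=-1.5,q=loc(M,my,0,.075),b=83.6,zg=.011,zp=.018),
 'long':dict(p=[.3975,.278],a=-2.5,q=loc(M,my,0,-.0575),b=83.6,zg=.011,zp=.018)}
UP=.13
def st(tag):
    s=env.sense();print(tag,'t',round(s['t'],2),'p',np.round(s['ee_pos'],4),'w',round(s['gripper_width'],4),'F',np.round(s['wrist_force'],1));return s
def pick(n):
    d=J[n];P=lambda z:np.array([*d['p'],z])
    j=best(P(UP),d['a'])[0][1]
    env.reach(P(UP),R(j));env.movel(P(d['zg']),rate=.12);st('down')
    effector.grasp(30);st('grip');env.movel(P(UP),rate=.15);return st('lift')
def place(n):
    d=J[n];P=lambda z:np.array([*d['q'],z])
    j=best(P(UP),d['b'])[0][1]
    env.reach(P(UP),R(j));env.movel(P(.04),rate=.15);env.movel(P(d['zp']),rate=.05);st('placed')
    effector.release();st('open');env.movel(P(UP),rate=.15);st('up')
def shot(tag):
    for c in('top','side'):
        p,d=viewer.read_camera(c);cv2.imwrite(f'pics/{c}{tag}.png',cv2.resize(p[:,:,::-1],None,fx=1.5,fy=1.5));np.savez(f'{c}{tag}.npz',p=p,d=d)
E
python3 - <<'E'
from job import *
ok=True
for n,d in J.items():
    for k,a,zz in(('p','a','zg'),('q','b','zp')):
        for z in(UP,d[zz]):
            o=best(np.array([*d[k],z]),d[a]);print(n,k,np.round(d[k],4),z,[(t[1],t[2]) for t in o]);ok&=len(o)>0
if ok:
    s=pick('pinA')
    shot('1')
E
```

```text
pinA p [ 0.4432 -0.0945] 0.13 [(-99.0, array([-0.69,  0.38,  1.  ,  2.19, -0.45,  0.79, -1.12])), (81.0, array([-0.27,  0.27,  0.47,  2.17, -0.18,  0.74,  1.73]))]
pinA p [ 0.4432 -0.0945] 0.0105 [(-99.0, array([-0.37,  0.56,  0.62,  2.23, -0.66,  0.53, -0.97])), (81.0, array([-0.05,  0.5 ,  0.22,  2.21, -0.24,  0.46,  1.78]))]
pinA q [0.6803 0.1482] 0.13 [(-0.5, array([-0.52,  0.65,  0.39,  1.56, -0.28,  0.98, -0.06])), (179.5, array([-0.09,  0.65, -0.26,  1.53,  0.18,  0.99,  2.73]))]
pinA q [0.6803 0.1482] 0.0175 [(-0.5, array([-0.48,  0.78,  0.33,  1.61, -0.32,  0.8 , -0.03])), (179.5, array([-0.06,  0.79, -0.3 ,  1.57,  0.29,  0.82,  2.66]))]
pinB p [ 0.385 -0.271] 0.13 [(-83.5, array([-0.24,  0.4 ,  0.95,  2.15, -0.46,  0.81, -0.45])), (96.5, array([-0.2 ,  0.38,  0.9 ,  2.15, -0.42,  0.8 ,  2.65]))]
pinB p [ 0.385 -0.271] 0.0105 [(-83.5, array([ 0.11,  0.56,  0.52,  2.18, -0.55,  0.53, -0.4 ])), (96.5, array([ 0.25,  0.53,  0.36,  2.18, -0.38,  0.49,  2.58]))]
pinB q [0.6023 0.1488] 0.13 [(-0.5, array([-0.6 ,  0.53,  0.4 ,  1.77, -0.26,  0.89, -0.09])), (179.5, array([-0.11,  
[... 1078 characters left out ...]
 0.011 [(87.5, array([-0.65,  0.52, -0.03,  2.12,  0.03,  0.49,  0.82])), (-92.5, array([-1.07,  0.57,  0.49,  2.15, -0.51,  0.54, -1.82]))]
long q [ 0.6486 -0.2071] 0.13 [(-6.400000000000006, array([-0.19,  0.68,  0.67,  1.62, -0.48,  1.01,  0.52])), (173.6, array([-0.49,  1.04,  1.34,  1.64, -1.04,  1.33, -2.23]))]
long q [ 0.6486 -0.2071] 0.018 [(-6.400000000000006, array([-0.08,  0.8 ,  0.5 ,  1.66, -0.49,  0.82,  0.52])), (173.6, array([-0.48,  1.25,  1.33,  1.68, -1.27,  1.31, -2.13]))]
down t 4.13 p [ 0.4436 -0.0946  0.0109] w 0.0922 F [ 0.3 -0.   0.6]
grip t 5.03 p [ 0.4432 -0.0944  0.0105] w 0.035 F [-0.3  0.1  0.4]
lift t 5.97 p [ 0.4426 -0.0942  0.1294] w 0.0354 F [-0.1 -0.2 -1. ]
```

View pics/side1.png

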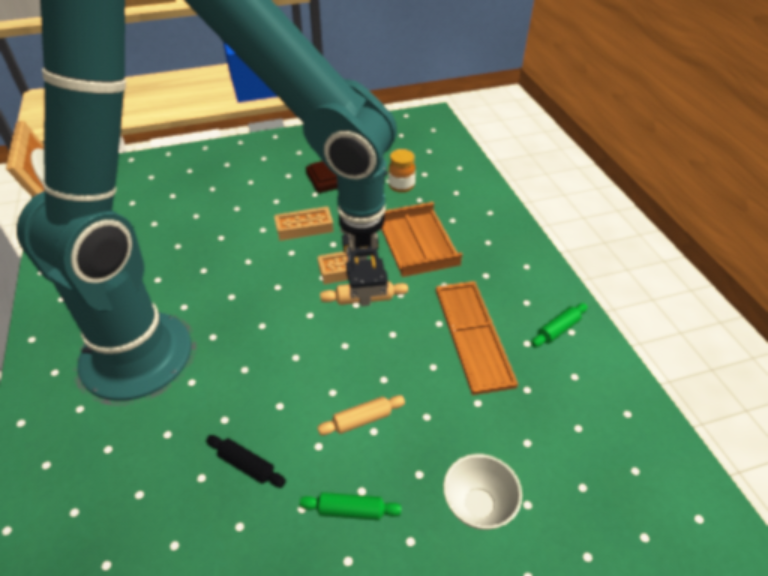

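The side view shows pin_a level in the jaws at (365,292), with the width reading 35 mm. Next I'll place it and pick up pin_b.

```bash
python3 - <<'E'
from job import *
place('pinA'); pick('pinB'); shot('2')
E
```

```text
placed t 8.71 p [0.6801 0.1481 0.0171] w 0.0354 F [ 0.2 -0.9 -1.5]
open t 9.65 p [0.6803 0.1481 0.0175] w 0.0917 F [-0.3 -0.  -0.2]
up t 10.55 p [0.6795 0.1482 0.129 ] w 0.0922 F [-0.9 -0.7 -0.3]
down t 13.55 p [ 0.3854 -0.2713  0.011 ] w 0.0917 F [ 0.4 -0.2  0.1]
grip t 14.44 p [ 0.385  -0.2711  0.0105] w 0.035 F [-0.5 -0.1 -0.2]
lift t 15.39 p [ 0.3845 -0.2705  0.1294] w 0.0351 F [-0.5 -0.1 -1.4]
```

View pics/top2.png

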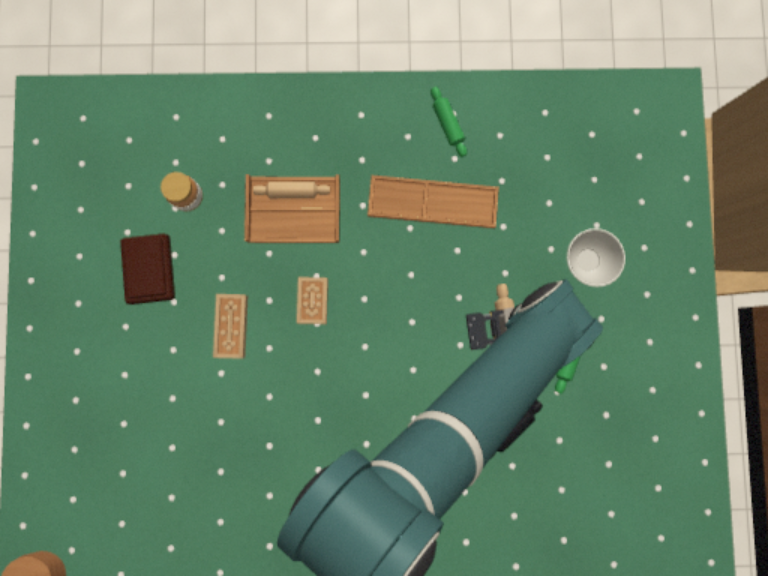

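View pics/side2.png

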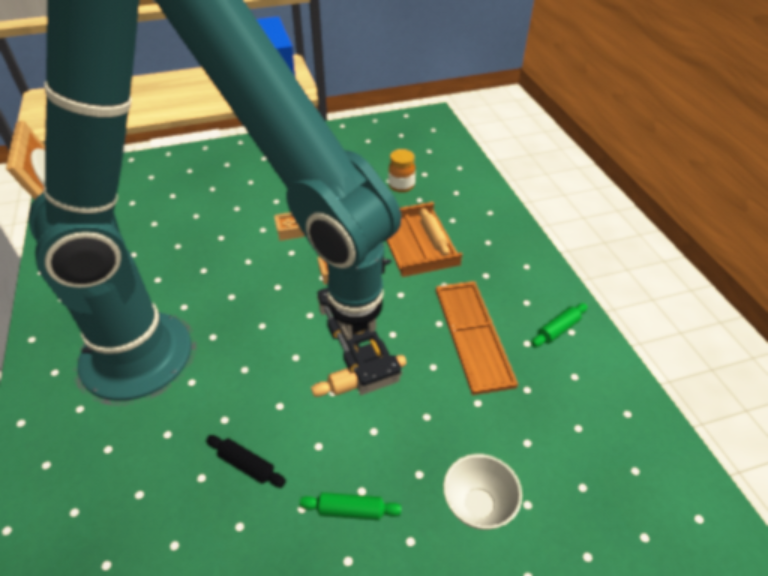

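Pin_a now lies in the far lane at (291,189), on the outer side. Pin_b is held at (505,305) in the top view. I'll continue with pin_b, then pick up the short mould.

```bash
python3 - <<'E'
from job import *
place('pinB'); pick('short'); shot('3')
E
```

```text
placed t 18.57 p [0.6022 0.1487 0.0172] w 0.035 F [-0.   0.3 -1.8]
open t 19.51 p [0.6023 0.1488 0.0175] w 0.092 F [-0.1 -0.6 -0.3]
up t 20.41 p [0.6016 0.1489 0.1292] w 0.092 F [ 0.4  0.5 -0.5]
down t 22.78 p [0.4468 0.108  0.0114] w 0.0918 F [0.3 0.4 0.1]
grip t 23.37 p [0.4464 0.1081 0.0112] w 0.0597 F [-0.1  1.3  2.5]
lift t 24.31 p [0.4456 0.1081 0.1294] w 0.0596 F [ 0.4 -0.1 -0.7]
```

View pics/top3.png

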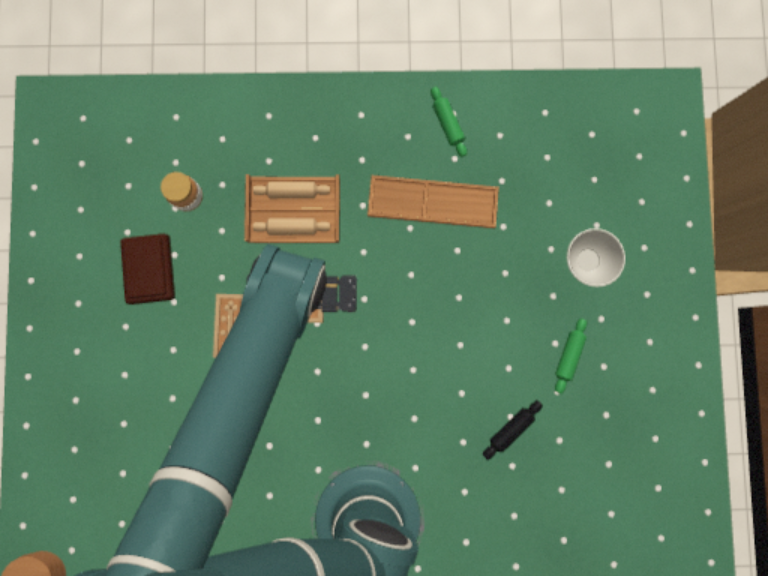

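View pics/side3.png

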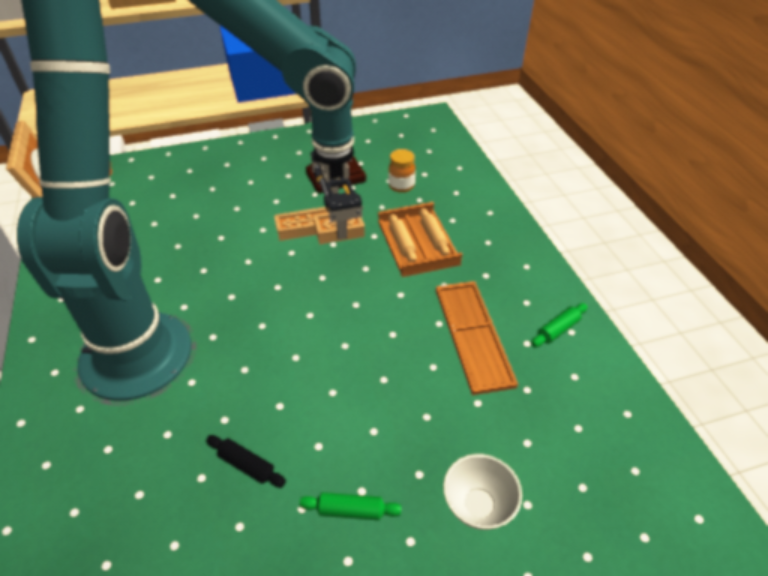

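Both pins are in their lanes at (291,189) and (290,226). The short mould is held level at (340,228) in the side view.

```bash
python3 - <<'E'
from job import *
place('short'); pick('long'); shot('4')
E
```

```text
placed t 27.15 p [ 0.6632 -0.0756  0.0176] w 0.06 F [-0.1  0.1 -1.5]
open t 27.78 p [ 0.6634 -0.0755  0.018 ] w 0.092 F [-0.3  0.1 -0.1]
up t 28.68 p [ 0.6627 -0.0751  0.1291] w 0.0918 F [ 0.   0.3 -0.4]
down t 31.45 p [0.398  0.2783 0.0115] w 0.0918 F [ 0.5 -0.5  0.1]
grip t 32.03 p [0.3976 0.2781 0.0112] w 0.0599 F [-0.5 -0.7  2.3]
lift t 32.98 p [0.3969 0.2776 0.1292] w 0.0598 F [-0.1 -0.8 -1.5]
```

View pics/top4.png

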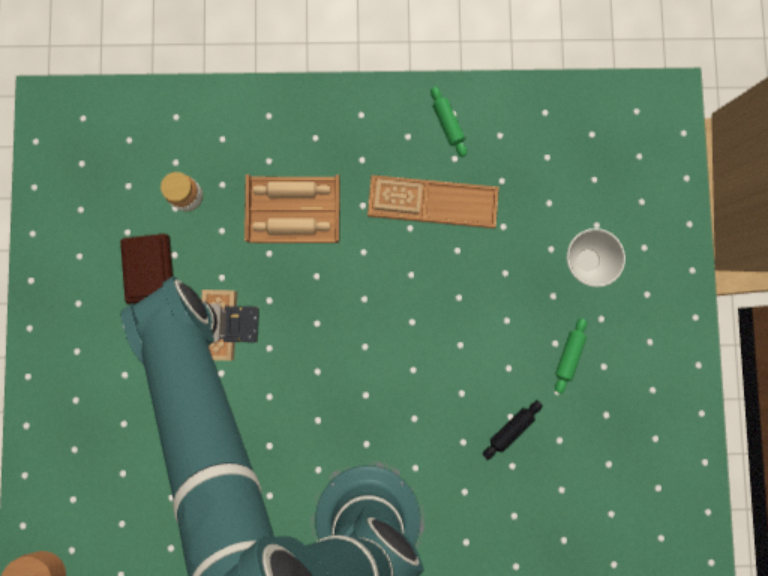

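View pics/side4.png

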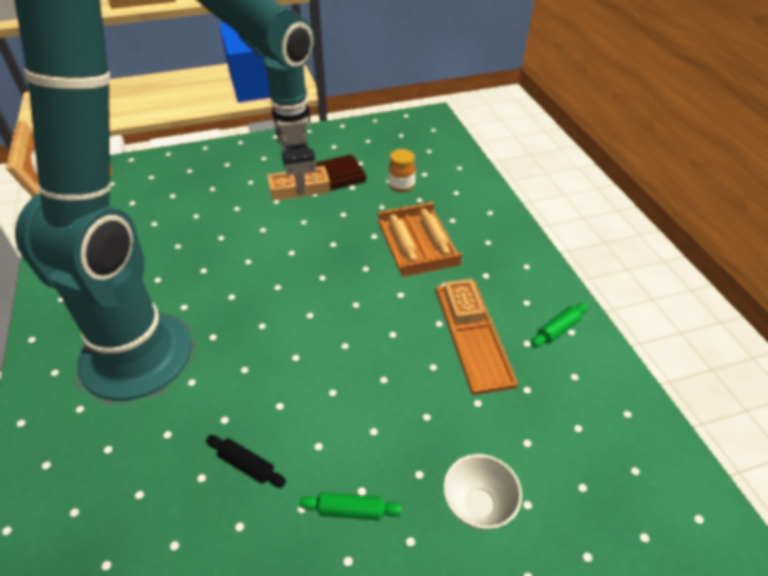

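The short mould sits in its compartment at (398,195), and the long mould is held at (300,180) in the side view. After placing the long one, I'll back the arm off and check heights.

```bash
python3 - <<'E'
from job import *
place('long')
env.goto_joints([-1.155, 0.468, -0.012, 1.603, 0.006, 1.071, -0.056]);st('home')
shot('5')
from meas import *
for c in('top','side'):
    z=np.load(c+'5.npz');W=world(c,z['d'])
    for n,o,y,pts in(('pinT',T,ty,[(.039,0),(-.039,0)]),('mouldT',M,my,[(0,.075),(0,-.0575)])):
        for a in pts:
            l=W-np.array([*o,0]);cc,s=np.cos(-y),np.sin(-y)
            X=cc*l[...,0]-s*l[...,1];Y=s*l[...,0]+cc*l[...,1]
            h=W[...,2];m=(z['d']>0)&(abs(X-a[0])<.03)&(abs(Y-a[1])<(.075 if n=='mouldT' else .09))&(h>(.026 if n=='mouldT' else .027))&(h<.07)
            if n=='pinT':m&=abs(Y-a[1])<.06
            P=np.c_[X[m],Y[m],h[m]]
            A=np.c_[P[:,0]-P[:,0].mean(),P[:,1]-P[:,1].mean(),np.ones(len(P))];k=np.linalg.lstsq(A,P[:,2],rcond=None)[0]
            print(c,n,a,len(P),'ctr',P[:,:2].mean(0).round(4),'min',P.min(0).round(3),'max',P.max(0).round(3),'zmed',np.median(P[:,2]).round(4),'tilt',k[:2].round(3))
E
```

```text
placed t 36.39 p [ 0.6484 -0.2071  0.0176] w 0.0594 F [ 0.1 -0.8 -1.4]
open t 37.02 p [ 0.6486 -0.2071  0.018 ] w 0.092 F [ 0.8  0.1 -0. ]
up t 37.92 p [ 0.648  -0.2067  0.129 ] w 0.0921 F [-0.5  0.1  0.2]
home t 40.98 p [0.2888 0.5821 0.2139] w 0.0919 F [ 0.  -0.8 -0.5]
top pinT (0.039, 0) 376 ctr [ 0.037  -0.0007] min [ 0.022 -0.059  0.028] max [0.055 0.058 0.049] zmed 0.0393 tilt [0.122 0.014]
top pinT (-0.039, 0) 400 ctr [-0.0399 -0.0001] min [-0.057 -0.059  0.027] max [-0.021  0.06   0.05 ] zmed 0.039 tilt [0.063 0.006]
top mouldT (0, 0.075) 614 ctr [-0.0002  0.0702] min [-0.03   0.     0.026] max [0.03  0.124 0.045] zmed 0.0344 tilt [-0.015 -0.014]
top mouldT (0, -0.0575) 766 ctr [ 0.0002 -0.0566] min [-0.03  -0.122  0.026] max [0.03  0.008 0.047] zmed 0.0335 tilt [0.003 0.004]
side pinT (0.039, 0) 217 ctr [ 0.0353 -0.0072] min [ 0.021 -0.058  0.027] max [0.057 0.06  0.045] zmed 0.0376 tilt [0.157 0.023]
side pinT (-0.039, 0) 210 ctr [-0.0419 -0.0083] min [-0.057 -0.058  0.027] max [-0.024  0.059  0.043] zmed 0.0378 tilt [0.164 0.031]
side mouldT (0, 0.075) 507 ctr [0.0001 0.0666] min [-0.03   0.     0.026] max [0.03  0.124 0.039] zmed 0.0325 tilt [ 0.002 -0.009]
side mouldT (0, -0.0575) 776 ctr [ 0.0001 -0.0612] min [-0.03  -0.125  0.026] max [0.03  0.009 0.039] zmed 0.0318 tilt [-0.007 -0.002]
```

View pics/top5.png

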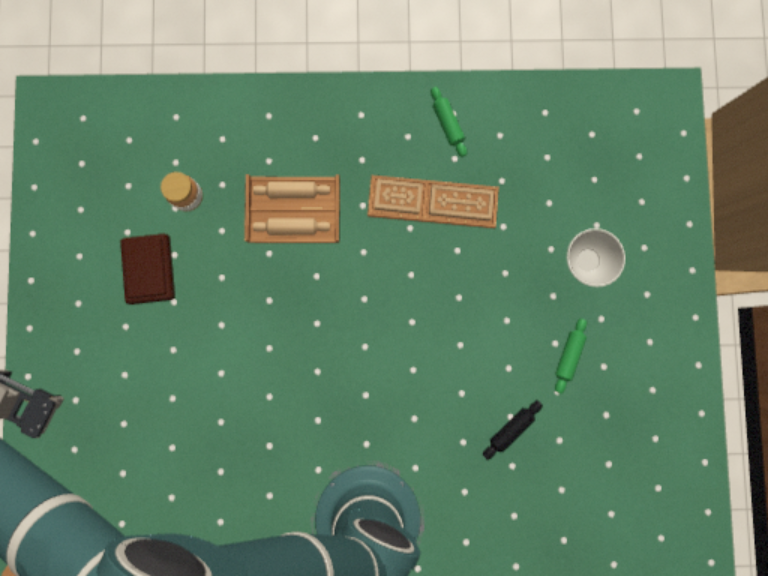

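View pics/side5.png

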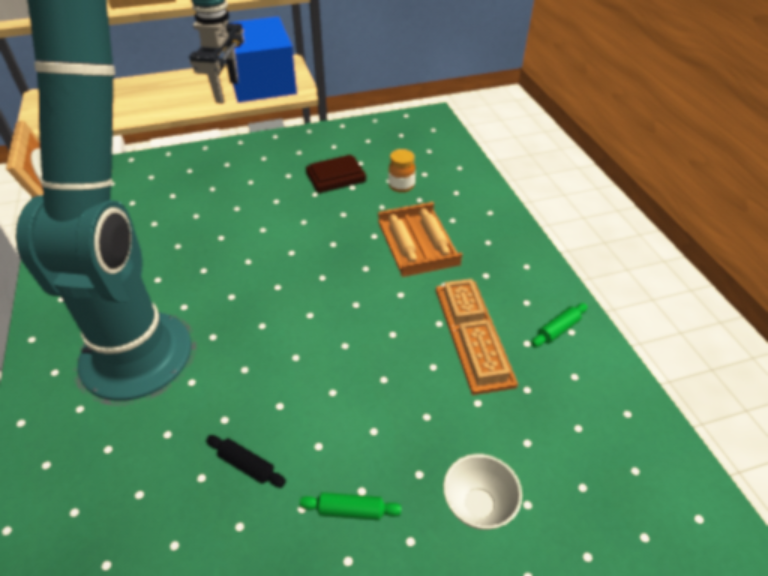

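All four pieces lie flat: pins at (291,189) and (290,226), moulds at (398,195) and (461,201). Measured tilts are about 0, and the bystanders haven't moved, so I'll hand in.

```bash
python3 -c "
from station import workorder
print(workorder.finish_job())"
```

```text
the job is handed in; nothing more can be done
None
```

The wooden tools are put away and the job is handed in, at about 41 s on the robot's clock against the 72 s limit. I placed one light pin in each lane of the rolling-pin tray. Then the short mould went into the 107 mm compartment and the long mould into the 142 mm one, both carved face up.

- **Moulds:** in the last pictures from both cameras they lie flat. Measured tilt is under about 0.015, and their tops rose by about the 6 mm thickness of the tray floor.
- **Pins:** they lie lengthwise in their lanes, 4–9 mm outward of the lane centres and well clear of the rib. I set them off-centre on purpose so that opening the fingers would not touch the other pin.
- **Bystanders:** the jar, bowl and gingerbread look the same as in the first pictures. I compared them by eye and did not measure them.
- **Robot:** the arm is back at its start pose, touching nothing, and wrist force stayed below about 3 N in my readings.

No check failed. The two cameras differed by about 2 mm in height, and their mean points by up to 8 mm along the trays because each sees different surfaces.

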